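# Lock the dust pot up into the dust separator

## Robot

A 6-joint arm with a two-finger parallel gripper is mounted at the origin on a cart in front of the work surface, level with it; the furniture and walls round the work are solid. World frame = base frame: x ahead of the robot, y to its left, z up, the work surface at z = 0. Lengths are in mm, angles in rad, forces in N, time in s.
With the tool pointing down it reaches from about 350 to 925 mm from the base axis. Payload 6.4 kg.
Tool frame: the origin (TCP) lies between the finger pads; the fingertips stand 14 mm ahead of it and the grasp point (between the pads) lies 5 mm behind it; z points along the fingers, y is the line along which they close (so a half turn about z gives the same grasp; the last joint's range is limited). The gripper opens to 94 mm and grips with 3 to 60 N. Pads are 16 mm wide; open, the fingers measure 119 mm over their backs; the gripper's body (75 mm by 177 mm) begins 78 mm behind the grasp point.
Start: joints at [-1.348, 0.245, 1.558, -0, 1.339, -0.174], TCP at [251.21, -599.506, 219.455] pointing down, gripper open.
Joint ranges: [-3.13, 3.13], [-1.02, 2.26], [0.13, 2.54], [-0.95, 4.09], [0.21, 2.88], [-2.74, 2.74]. Speed limits (rad/s): [2.57, 2.57, 3.14, 3.14, 3.14, 3.14].

## Interface

Orientations are given as a unit quaternion [x, y, z, w].
In Python, from bench import r, vision, close_job gives the robot as it stands (r), with the cameras (vision) and the job as plain functions.
- The arm moves only by the tool shift_gripper, called after "Call:" by a JSON object that holds its "api" and its "payload". Schema: {"type":"object","properties":{"offsets":{"type":"array","items":{"type":"object","properties":{"tx":{"type":"number"},"ty":{"type":"number"},"tz":{"type":"number"},"turn":{"type":"number"},"jaw":{"type":"number"}},"additionalProperties":false,"required":["jaw"]},"minItems":1,"maxItems":10},"clamp_n":{"type":"number"},"only":{"type":"string"},"quiet":{"type":"boolean"},"lines":{"type":"string"}},"required":["offsets"],"additionalProperties":false}. offsets is a list of rows, 1 to 10 of them, each an object with the fields tx, ty, tz (the shift in shares of the most that a row can go, 1 being 62.5 mm), turn (a turn about the tool's z in fractions of the full range, 1 being 2 pi rad), jaw (the finger opening in mm); a field left out counts as zero (the opening has to be given); each row shifts and turns the commanded pose from where the row before left it, along the tool's axes as they then stand; what a row does not reach is not made up. A row lasts 1/8 s, in which the tool goes at most 62.5 mm and 0.188 rad, less where a joint would pass 70% of its speed; a pose out of reach is approached as far as the arm can. The fingers move at their own pace and stop on an object; clamp_n is the grip in N (left out, the last holds). Time passes only in rows, so rows that do not move let the fingers close. The tool returns the time, the measured TCP pose, the force, the opening and the grip force at its end. only (a regular expression) keeps the lines of the reply that match it, lines (a string "A,B") keeps lines A to B, and quiet returns only ok. Input that does not fit is refused with a message, and nothing moves.
- r.state(): the state, without advancing time (a new reading comes with each control period).
- vision.read_camera(name): name is "scene" or "top"; returns (picture, depth): 420x560x3 uint8, red, green, blue; 420x560 float32, mm along the optical axis (not along the pixel's ray), 0 where there is no reading.
- vision.camera_params(name): a dict with "K" (3x3 intrinsics, pixels), "k1" (the pictures are not rectified: a ray, as slopes to the right and down, at radius r is drawn at 1 + k1 r^2 times it, then the intrinsics apply), "R" (3x3) and "t" (3): a world point X has camera coordinates R X + t. Camera axes: x right, y down, z forward; pixel columns grow to the right and rows downward; lengths in mm; the calibration is good to about 2 mm. A picture is of the moment at which its call begins. camera_params takes no time and is no camera call.
- close_job(): hands the job in; it is judged then, once.
The state is a dict: "t": time; "joints": joint angles; "joint_velocities": joint speeds; "joint_efforts": joint torques, N m; "tcp_pos": TCP position; "ee_rot": TCP orientation; "ft_force": force on the tool from outside, world axes, zero at the start; "torque": the same for the moment, N m; "finger_gap": finger opening in mm; "grip_force": force on a finger pad.
Only numpy, scipy, OpenCV 4.12 (cv2) and the standard library are available. Lean on these libraries where they do the work, as an engineer would, in place of code of your own. Each camera call takes 0.05 s, during which the arm holds its last target. There are 200 camera calls.

## Task

The blue dust pot stands on the lift plate of the bench-top dust separator, under the collar. Turn the pot until its handle points along the green mark, raise the lift fully with the red-knobbed lever so that the lugs pass up through the gaps in the collar, swing the handle round to the stop at the red mark, then put the lever all the way back down so that the pot stays hanging in the collar with its lugs dropped into their notches. Leave the other things on the cabinet where they are.

Things in the scene. Friction and masses are not known exactly. Their poses are not given: they have to be found in the camera images.
- stand: fixed grey bench-top dust separator, base 150 x 130 x 26 mm, 188 mm high. Origin on the cabinet top under the vertical pot axis; front -x, left (lever side) +y. Steel collar round that axis: radius 56, z 120 to 162 mm, carried by a column behind it; grey dome on top, black tube stub at the back right. Three flanges with gaps inside the collar. Gearbox 72 mm high on the left
- open_point (a point): point 130 mm from the pot axis, 80 mm up, in the direction of the green mark (a 9 mm wide tab outside the collar) (6 deg to the +y side of the stand's -x). With pot_handle here the lugs stand under the gaps; they pass up only within about 0.07 rad of it
- home_point (a point): point 130 mm from the pot axis, 102 mm up, in the direction of the red tab (42 deg to the -y side of the stand's -x): pot_handle is here when locked. With the lift fully up the handle swings 0.84 rad from green to red (to the robot's right, counterclockwise from above) over 3 mm lips to a hard stop 0.05 rad past here; lowered here, the lugs sink into notches with 0.05 rad of play either way
- pot: blue closed dust pot, 72 mm diameter, 75 mm high, about 0.3 kg, three steel lugs (radius 46, 66 to 72 mm up), straight handle along its own -x. Origin at the centre of its underside. Stands in the 10 mm rim of the round lift plate (1.5 mm play) and turns in it easily when the handle is pushed sideways. Origin above the cabinet: 42 mm lift down, 72 mm fully raised, 64 mm hanging locked
- pot_handle (a point): point on the handle's centre line, in the black grip, 130 mm from the pot axis and 38 mm above the pot's underside. Black grip 20 mm in diameter from 80 to 164 mm from the axis
- lift_lever (a joint): lift lever on the left of the stand: 0 (as at the start) leaning 30 deg to the stand's -x, lift down; 1.05 rad leaning 30 deg to +x, lift fully up (30 mm). Linear between. Stiff hinge: stays where it is left, takes about 5 to 8 N at the knob to raise, 2 to 4 N to lower
- lever_knob (a point): centre of the red ball, 30 mm in diameter, at the lever's end, 120 mm from the lever's hinge; the hinge axis is along the stand's y, at x -70, y 125, z 55 mm in the stand's frame; bar 11 mm thick
- solder_spool: black spool of bright wire, 48 mm diameter, 22 mm high, at the left; origin under its centre
- jar_pickle: blue jar with white lid, 50 mm diameter, 54 mm high, front left; origin under its centre
- spice_jar_1: jar with green cap, 44 mm diameter, 99 mm high, at the back left; origin under its centre
- pliers_blue: pliers with blue grips, 136 mm long, 10 mm high, lying at the front; origin under the middle
- lighter: purple lighter, 78 mm long, 12 mm high, lying at the front; origin under the middle
- masking_tape: roll of masking tape, 96 mm diameter, 25 mm high, front right; origin under its centre
- tin_1: red food tin, 58 mm diameter, 72 mm high, back right; origin under its centre

How it is judged:
By the outcome, as a careful person would: the job done as asked, in the order asked, and still so for the second after the job is handed in, with the robot touching nothing.
It also fails if it takes over 72 s, if anything falls off the work surface, if the arm or the gripper's body presses on something with over 40 N, if the wrist force passes 120 N, or if a joint passes its speed limit or range.

## Working session

There is one attempt and no reset: what is moved stays moved. The work goes in short steps, Python scripts to look and compute and a tool call to move; the robot and the scene stay as the last step left them, time stands still between calls to the robot, and variables do not carry over. Pictures are saved under pics/ and viewed, at most 10 in all, crops included, and the job is handed in when it is done.

```bash
ls; mkdir -p pics; cat > h.py <<'E'
import numpy as np, cv2
from bench import r, vision, close_job
from scipy.spatial.transform import Rotation as Ro
def snap(n,f):
    p,d=vision.read_camera(n); cv2.imwrite('pics/'+f+'.png',p[:,:,::-1]); np.savez('pics/'+f,p=p,d=d); return p,d
def world(n,d):
    c=vision.camera_params(n);K=np.array(c['K'],float);h,w=d.shape
    u,v=np.meshgrid(np.arange(w),np.arange(h))
    q=np.stack([u,v],-1).reshape(-1,1,2).astype(float)
    s=cv2.undistortPoints(q,K,np.array([c['k1'],0,0,0.])).reshape(h,w,2)
    X=np.dstack([s*d[...,None],d])
    return (X-np.array(c['t']))@np.array(c['R'])
E
python3 - <<'E'
from h import *
for n in('scene','top'):
    snap(n,n+'0'); c=vision.camera_params(n); print(n,c['k1'],np.array(c['K']).round(1).tolist(),(-np.array(c['R']).T@np.array(c['t'])).round(0))
print(r.state())
E
```

```text
bench.py
pics
scene -0.07992880863544007 [[506.9, 0.0, 279.1], [0.0, 506.9, 209.5], [0.0, 0.0, 1.0]] [-269.   65.  885.]
top -0.14827736854951645 [[528.1, 0.0, 279.1], [0.0, 528.1, 215.0], [0.0, 0.0, 1.0]] [ 342.   60. 1406.]
{'t': 0.1, 'joints': array([-1.34807412e+00,  2.45750199e-01,  1.55886208e+00,  8.56123134e-07,
        1.33866453e+00, -1.74123366e-01]), 'joint_velocities': array([ 0.00095754, -0.00146094, -0.00279041,  0.00091716,  0.00049047,
       -0.00016058]), 'joint_efforts': array([-9.92334594e-05, -4.16908765e+01, -3.15527594e+01,  6.85934443e-02,
        3.09483404e-02, -5.48424248e-05]), 'tcp_pos': array([ 251.1121232 , -598.99554536,  218.46784309]), 'ee_rot': array([ 9.80378375e-01,  1.97123143e-01, -2.00436805e-05, -8.41842049e-04]), 'ft_force': array([-0.08676725,  0.12941616,  0.06634853]), 'torque': array([-0.01900189, -0.03352891, -0.03384463]), 'grip_force': 0.0, 'finger_gap': 94.21250236174647}
```

View pics/scene0.png

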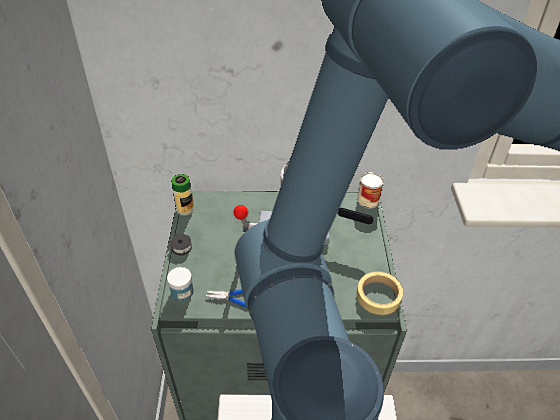

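View pics/top0.png

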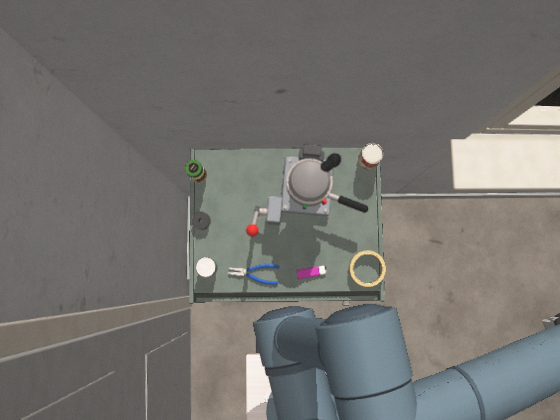

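The scene view is mostly blocked by the arm. In the top view the dome is at about (309,180), the handle grip at (352,202), the knob at (252,230), the red tab at (324,201) and the green tab at (304,207). Next I measure these.

```bash
python3 - <<'E'
from h import *
z=np.load('pics/top0.npz');p=z['p'].astype(int);d=z['d'];W=world('top',d)
hsv=cv2.cvtColor(z['p'],cv2.COLOR_RGB2HSV)
u,v=np.meshgrid(np.arange(560),np.arange(420))
def st(n,m):
    P=W[m&(d>0)]; 
    print(n,m.sum(),np.median(P,0).round(1),P.min(0).round(0),P.max(0).round(0),'px',u[m].mean().round(1),v[m].mean().round(1))
    return P
red=((hsv[...,0]<8)|(hsv[...,0]>172))&(hsv[...,1]>150)&(hsv[...,2]>90)
st('knob',red&(abs(u-252)<12)&(abs(v-230)<12))
st('redtab',red&(abs(u-324)<8)&(abs(v-201)<8))
g=(hsv[...,0]>45)&(hsv[...,0]<75)&(hsv[...,1]>130)
st('green',g&(abs(u-304)<10)&(abs(v-207)<10))
P=st('grip',(p.max(2)<70)&(abs(u-354)<22)&(abs(v-203)<16)&(W[...,2]>60)&(W[...,2]<110))
xy=P[:,:2];c=xy.mean(0);w,V=np.linalg.eigh(np.cov((xy-c).T));print('grip axis',c,V[:,1],np.ptp((xy-c)@V[:,1]),np.ptp((xy-c)@V[:,0]))
# collar / dome circle by height
for lo,hi in((150,166),(166,180),(180,192)):
    m=(abs(u-309)<45)&(abs(v-180)<45)&(W[...,2]>lo)&(W[...,2]<hi)
    P=W[m]; (cx,cy),rad=cv2.minEnclosingCircle(P[:,:2].astype(np.float32)); print(lo,m.sum(),cx,cy,rad,P.mean(0))
# gearbox and base
m=(abs(u-272)<14)&(abs(v-210)<20)&(abs(W[...,2]-72)<5); P=st('gear',m);print(cv2.minAreaRect(P[:,:2].astype(np.float32)))
m=(u>275)&(u<335)&(v>150)&(v<222)&(abs(W[...,2]-26)<5); P=st('base',m);print(cv2.minAreaRect(P[:,:2].astype(np.float32)))
m=(abs(W[...,2])<4)&(v<300); st('table',m)
cv2.imwrite('pics/c1.png',cv2.resize(z['p'][140:300,180:400,::-1],None,fx=3.5,fy=3.5,interpolation=cv2.INTER_CUBIC))
E
```

```text
knob 104 [460.8 129.1 170.2] [449. 117.   2.] [473. 152. 177.] px 252.0 229.8
redtab 14 [528.8 -42.5 159.6] [525. -45. 144.] [534. -39. 165.] px 323.9 201.1
green 5 [519.6   5.4 162.4] [517.   3. 159.] [522.   6. 166.] px 304.4 205.2
grip 210 [ 531.5 -121.    88. ] [ 513. -158.   81.] [553. -84.  97.] px 352.6 204.0
grip axis [ 531.36641438 -120.70829814] [0.36713876 0.93016619] 78.0161725629062 18.640085156104277
150 459 589.2823486328125 -13.859843254089355 77.88832092285156 [585.74807829  -6.32522427 160.75171135]
166 610 590.7721557617188 -15.761944770812988 78.86225128173828 [597.13362901 -12.3453561  173.56001864]
180 1134 593.15576171875 -24.832035064697266 67.71275329589844 [582.47058735 -15.68182755 184.98842144]
gear 315 [523.   78.2  71.6] [492.  58.  67.] [555. 117.  77.] px 274.2 209.2
((524.476806640625, 88.10060119628906), (56.967132568359375, 63.560089111328125), 84.60525512695312)
base 655 [542.5  28.6  25.6] [510. -76.  21.] [670.  61.  31.] px 300.1 194.4
((586.3890380859375, -8.959671020507812), (129.30409240722656, 161.9488983154297), 85.8639144897461)
table 17992 [ 4.781e+02  7.620e+01 -2.000e-01] [ 289. -720.   -4.] [722. 480.   4.] px 282.1 224.3
```

View pics/c1.png

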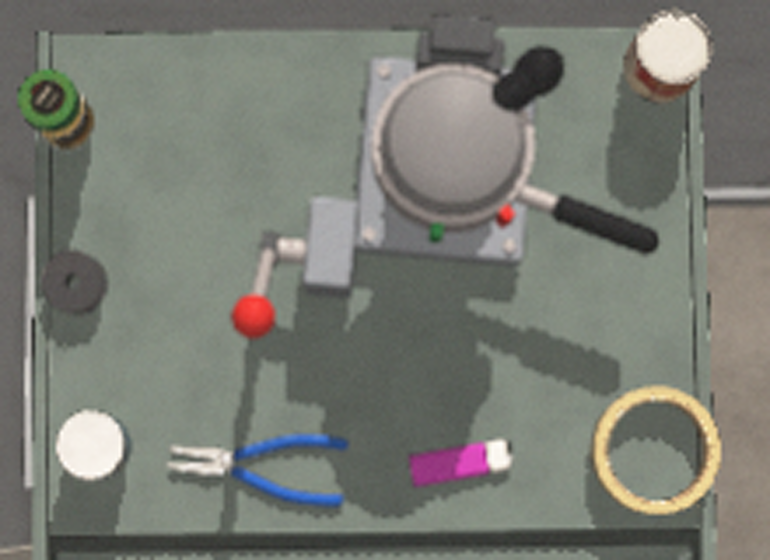

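The crop shows the stand turned slightly clockwise: its front base edge runs from (358,247) to (521,262), and the gearbox top corners are at (314,196), (354,202), (346,290) and (304,284). I'll fit the axis and yaw from these.

```bash
cat >> h.py <<'E'
def ray(n,u,v,zz):
    c=vision.camera_params(n);K=np.array(c['K'],float);R=np.array(c['R']);t=np.array(c['t'])
    s=cv2.undistortPoints(np.array([[[u,v]]],float),K,np.array([c['k1'],0,0,0.])).ravel()
    o=-R.T@t;dd=R.T@np.r_[s,1];return o+dd*(zz-o[2])/dd[2]
E
python3 - <<'E'
from h import *
from scipy.optimize import least_squares
z=np.load('pics/top0.npz');d=z['d'];W=world('top',d)
C=lambda x,y,zz:ray('top',x/3.5+180-.36,y/3.5+140-.36,zz)[:2]
for n,zz,pts in(('base',26,[(358,247),(521,262),(372,58)]),('gear',72,[(314,196),(354,202),(346,290),(304,284)])):
    q=[C(x,y,zz) for x,y in pts];print(n,np.round(q,1).tolist(),[np.degrees(np.arctan2(*(b-a)[::-1])).round(1) for a,b in zip(q,q[1:])])
k=ray('top',252,229.8,159)[:2];gr=ray('top',304.4,206,160);rd=ray('top',323.9,201.1,160);print('knob',k,'green',gr,'red',rd)
u,v=np.meshgrid(np.arange(560),np.arange(420))
m=(u-308)**2+(v-181)**2<18**2; m&=~((u>318)&(v<172)); P=W[m&(W[...,2]>165)&(W[...,2]<195)]
f=lambda a:P[:,2]-(a[2]+a[3]*((P[:,0]-a[0])**2+(P[:,1]-a[1])**2)/1e3+a[4]*((P[:,0]-a[0])**2+(P[:,1]-a[1])**2)**2/1e6)
s=least_squares(f,[577,-9,188,-3,-1],loss='soft_l1');print('dome',s.x.round(2),len(P),np.median(abs(s.fun)))
# circle of collar top, hough in crop
g=cv2.resize(cv2.cvtColor(z['p'][140:230,260:360],cv2.COLOR_RGB2GRAY),None,fx=8,fy=8,interpolation=cv2.INTER_CUBIC)
h=cv2.HoughCircles(g,cv2.HOUGH_GRADIENT,1.5,20,param1=80,param2=30,minRadius=130,maxRadius=210)
if h is not None:
    for a in h[0][:5]: print('hough',a,ray('top',a[0]/8+260-.44,a[1]/8+140-.44,162))
ax=s.x[:2]
def res(a):
    c,sn=np.cos(a[2]),np.sin(a[2]);T=lambda x,y:np.array([a[0]+c*x-sn*y,a[1]+sn*x+c*y])
    return np.r_[T(-130,125)-k, a[:2]-ax]
s=least_squares(res,[577,-9,-.09]);print('fit axis yaw',s.x,np.degrees(s.x[2]),s.fun)
E
```

```text
base [[525.9, 58.1], [513.1, -64.5], [671.5, 45.7]] [np.float64(-96.0), np.float64(34.8)]
gear [[557.8, 89.8], [553.0, 60.7], [488.4, 67.2], [493.2, 97.7]] [np.float64(-99.3), np.float64(174.2), np.float64(81.2)]
knob [462.17530556 129.78018879] green [517.58305291   4.55773425 160.        ] red [528.85672146 -42.21945873 160.        ]
dome [ 5.7685e+02 -8.0200e+00  1.8770e+02 -3.9000e-01 -2.3200e+00] 990 1.658910362108557
fit axis yaw [ 5.77188657e+02 -8.43627703e+00 -1.10978865e-01] -6.358620566065022 [-0.34301033  0.41221021  0.34301033 -0.41221024]
```

The manual's scale: shifts go in shares of 62.5 mm and turns go in shares of 2 pi rad. Converting my numbers, 43.8 mm is 0.7008, -32.6 mm is -0.5216.

```bash
cat >> h.py <<'E'
AX=np.array([577,-8.3]);YAW=-.111
def loc(x,y): c,s=np.cos(YAW),np.sin(YAW);return AX+[c*x-s*y,s*x+c*y]
def hdl(a,rr=130): # a deg from stand -x toward +y
    t=np.pi-np.radians(a)+YAW; return AX+rr*np.array([np.cos(t),np.sin(t)]), t-np.pi  # xy, tool-x heading inward
def go(xyz,head):
    s=r.state();R=Ro.from_quat(s['ee_rot']).as_matrix();h=np.arctan2(R[1,0],R[0,0])
    dt=-((head-h+np.pi)%(2*np.pi)-np.pi)
    print('tool delta',(R.T@(np.array(xyz)-s['tcp_pos'])).round(1),'turn',round(dt,3),'head',round(h,3),'F',s['ft_force'].round(1),'t',s['t'],'j6',s['joints'][5].round(2))
E
```

Call:
{"api": "shift_gripper", "payload": {"offsets": [{"tx":0.7008,"ty":-0.5216,"jaw":94},{"tx":0.7008,"ty":-0.5216,"jaw":70},{"tx":0.7008,"ty":-0.5216,"jaw":50},{"tx":0.7008,"ty":-0.5216,"jaw":45},{"tx":0.7008,"ty":-0.5216,"jaw":45},{"tx":0.7008,"ty":-0.5216,"jaw":45},{"tx":0.7008,"ty":-0.5216,"jaw":45},{"tx":0.7008,"ty":-0.5216,"jaw":45},{"tx":0.7008,"ty":-0.5216,"jaw":45},{"tx":0.7008,"ty":-0.5216,"jaw":45}]}}

```text
t: 1.35
tcp_pos: [529.6, -127.8, 219.2]
ee_rot: [0.98, 0.197, -0.0, -0.0]
ft_force: [1.1, -0.8, 1.1]
finger_gap: 45.0
grip_force: 0.0
```

```bash
python3 - <<'E'
from h import *
p,h=hdl(-74.86);print(p,h);go([*p,79],h)
snap('top','top1');snap('scene','scene1')
E
```

```text
[ 529.35519618 -129.25442393] 1.1955534780429558
tool delta [ -0.8   1.3 140.2] turn -0.799 head 0.397 F [ 1.1 -0.8  1.1] t 1.35 j6 0.73
```

View pics/scene1.png

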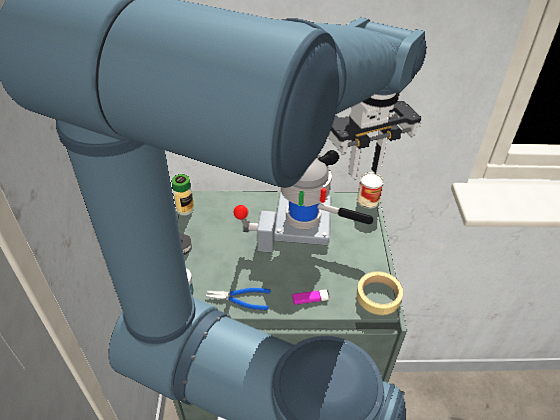

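The scene view now shows the stand clear of the arm: knob (241,212), handle grip (356,215), tin (371,190). The gripper is above the handle, so I turn and descend to straddle the grip.

To row units: 45 mm is 0.72, 30 mm is 0.48, -0.16 rad / 6.2832 = -0.0255.

Call:
{"api": "shift_gripper", "payload": {"offsets": [{"turn":-0.0255,"jaw":45},{"turn":-0.0255,"jaw":45},{"turn":-0.0255,"jaw":45},{"turn":-0.0255,"jaw":45},{"turn":-0.0255,"jaw":45},{"tz":0.72,"jaw":45},{"tz":0.72,"jaw":45},{"tz":0.48,"jaw":45},{"tz":0.288,"jaw":45},{"jaw":45}]}}

```text
t: 2.7
tcp_pos: [528.3, -129.6, 80.4]
ee_rot: [0.826, 0.563, -0.001, -0.001]
ft_force: [-0.3, -0.6, 0.4]
finger_gap: 45.2
grip_force: 0.0
```

```bash
python3 - <<'E'
from h import *
p,h=hdl(-74.86);go([*p,79],h);snap('top','top2');p,d=snap('scene','scene2')
cv2.imwrite('pics/c2.png',cv2.resize(p[120:300,200:440,::-1],None,fx=3,fy=3))
E
```

```text
tool delta [0.7 0.9 1.4] turn 0.001 head 1.196 F [-0.3 -0.6  0.4] t 2.7 j6 -0.07
```

View pics/c2.png

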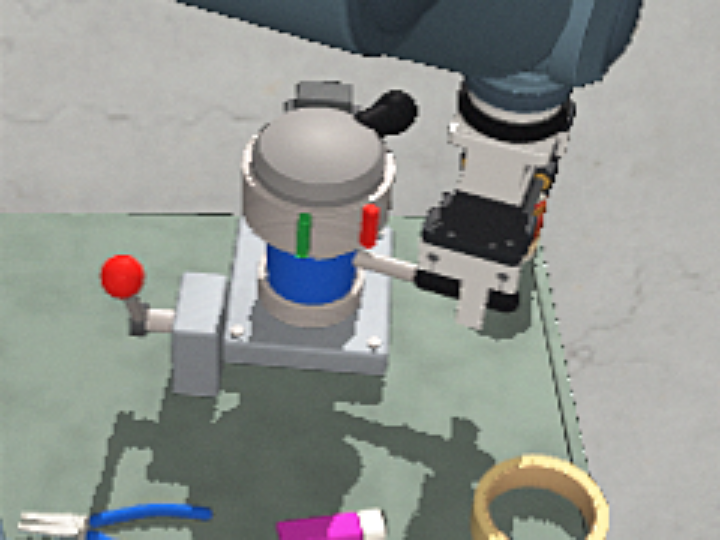

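The finger in front of the grip at (470,300) and the far finger straddle the handle. I close loosely and swing the handle clockwise to green.

Call:
{"api": "shift_gripper", "payload": {"offsets": [{"jaw":23},{"jaw":23},{"jaw":23}], "clamp_n": 5}}

```text
t: 3.18
tcp_pos: [529.5, -129.7, 82.0]
ee_rot: [0.826, 0.563, 0.0, 0.0]
ft_force: [-0.2, 0.3, 0.5]
finger_gap: 23.9
grip_force: 0.0
```

Call:
{"api": "shift_gripper", "payload": {"offsets": [{"tx":0.0208,"ty":-0.2928,"turn":0.0224,"jaw":23},{"tx":0.0208,"ty":-0.2928,"turn":0.0224,"jaw":23},{"tx":0.0208,"ty":-0.2928,"turn":0.0224,"jaw":23},{"tx":0.0208,"ty":-0.2928,"turn":0.0224,"jaw":23},{"tx":0.0208,"ty":-0.2928,"turn":0.0224,"jaw":23},{"tx":0.0208,"ty":-0.2928,"turn":0.0224,"jaw":23},{"tx":0.0208,"ty":-0.2928,"turn":0.0224,"jaw":23},{"tx":0.0208,"ty":-0.2928,"turn":0.0224,"jaw":23},{"tx":0.0208,"ty":-0.2928,"turn":0.0224,"jaw":23},{"tx":0.0208,"ty":-0.2928,"turn":0.0224,"jaw":23}]}}

```text
t: 4.42
tcp_pos: [449.5, 19.8, 81.6]
ee_rot: [0.994, -0.109, 0.0, 0.0]
ft_force: [0.3, -0.2, 0.3]
finger_gap: 23.4
grip_force: 0.1
```

```bash
python3 - <<'E'
from h import *
p,h=hdl(6);print(p);go([*p,79],h)
E
```

```text
[450.01306418  19.52657238]
tool delta [0.6 0.2 2.6] turn -0.002 head -0.218 F [ 0.3 -0.2  0.3] t 4.425 j6 1.58
```

To row units: -50 mm is -0.8, -40 mm is -0.64.

Call:
{"api": "shift_gripper", "payload": {"offsets": [{"jaw":15},{"jaw":15},{"jaw":15},{"jaw":40},{"jaw":40},{"tz":-0.32,"jaw":40},{"tz":-0.64,"jaw":40},{"tz":-0.8,"jaw":40},{"tz":-0.8,"jaw":40},{"tz":-0.08,"jaw":50}], "clamp_n": 5}}

```text
t: 5.68
tcp_pos: [451.8, 18.6, 250.9]
ee_rot: [0.994, -0.106, 0.004, 0.001]
ft_force: [1.1, -0.9, -0.5]
finger_gap: 46.8
grip_force: 0.0
```

```bash
python3 - <<'E'
from h import *
k=loc(-130,125);print(k);go([*k,240],YAW)
p,d=snap('scene','scene3');p,d=snap('top','top3')
cv2.imwrite('pics/c3.png',cv2.resize(p[130:310,180:400,::-1],None,fx=3,fy=3))
E
```

```text
[461.64656828 130.33111408]
tool delta [ -14.1 -111.3   10.7] turn -0.102 head -0.213 F [ 1.1 -0.9 -0.5] t 5.675 j6 1.57
```

View pics/c3.png

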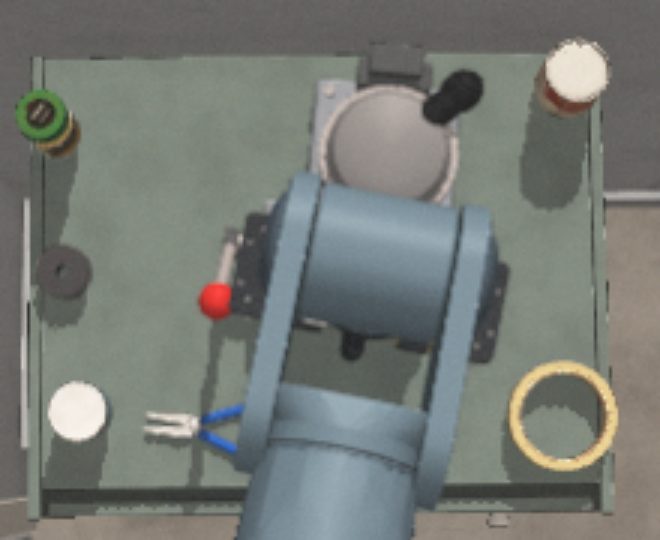

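The handle tip is visible at (352,345), near the green direction. I'll check it properly once the arm is clear. Now to the knob.

To row units: -37 mm is -0.592, -5 mm is -0.08, -0.102 rad / 6.2832 = -0.0162.

Call:
{"api": "shift_gripper", "payload": {"offsets": [{"tx":-0.08,"ty":-0.592,"jaw":60},{"tx":-0.08,"ty":-0.592,"jaw":60},{"tx":-0.064,"ty":-0.592,"jaw":60},{"turn":-0.0162,"jaw":60},{"jaw":60}]}}

```text
t: 6.4
tcp_pos: [458.3, 130.9, 244.1]
ee_rot: [0.998, -0.056, -0.002, 0.0]
ft_force: [0.4, 0.5, -0.0]
finger_gap: 59.7
grip_force: 0.0
```

```bash
python3 - <<'E'
from h import *
k=loc(-130,125);go([*k,154],YAW)
p,d=snap('top','top4');W=world('top',d);u,v=np.meshgrid(np.arange(560),np.arange(420))
p2=p.astype(int);m=(p2.max(2)<70)&(W[...,2]>60)&(W[...,2]<105)&(v>150)&(W[...,0]<520)&(abs(W[...,1]-20)<60)
P=W[m];print(m.sum(),P.mean(0),P.min(0),P.max(0))
xy=P[:,:2];c=xy.mean(0);w,V=np.linalg.eigh(np.cov((xy-c).T));a=V[:,1]
print('handle from mean (deg)',np.degrees(np.arctan2(c[1]-AX[1],AX[0]-c[0])+YAW),'axis',np.degrees(np.arctan(-a[1]/a[0])+YAW),w)
cv2.imwrite('pics/c4.png',cv2.resize(p[130:310,180:400,::-1],None,fx=3,fy=3))
E
```

```text
tool delta [ 3.8  0.1 90.1] turn -0.001 head -0.112 F [ 0.4  0.5 -0. ] t 6.4 j6 1.72
227 [457.46989459  15.96034476  87.54538596] [4.19615263e+02 3.06999065e-01 7.83331925e+01] [495.70264015  29.12276889  96.68267027]
handle from mean (deg) 5.113317233202868 axis 4.188421270775124 [ 28.28074059 489.06678284]
```

View pics/c4.png

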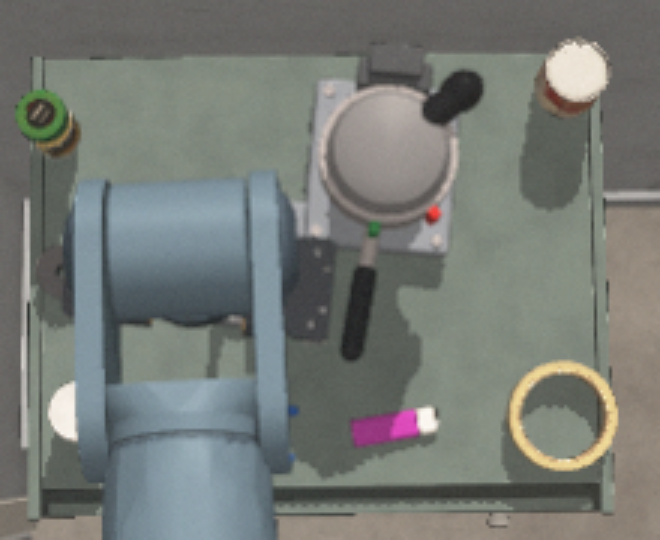

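The handle lines up with the green tab at (374,229). I measure 5.1° against the target of 6°, with a tolerance of about 4°. Down onto the knob and grip it.

To row units: 30 mm is 0.48, 20 mm is 0.32.

Call:
{"api": "shift_gripper", "payload": {"offsets": [{"tx":0.0608,"tz":0.32,"jaw":60},{"tz":0.48,"jaw":60},{"tz":0.48,"jaw":60},{"tz":0.16,"jaw":60},{"jaw":60},{"jaw":25},{"jaw":25},{"jaw":25},{"jaw":25}], "clamp_n": 40}}

```text
t: 7.58
tcp_pos: [463.5, 130.8, 157.0]
ee_rot: [0.998, -0.056, 0.001, -0.001]
ft_force: [-0.1, 2.8, 1.0]
finger_gap: 28.5
grip_force: 40.0
```

```bash
python3 - <<'E'
from h import *
go([*loc(-130,125),154],YAW)
E
```

```text
tool delta [-1.8  0.7  3. ] turn -0.0 head -0.111 F [-0.1  2.8  1. ] t 7.575 j6 1.72
```

To row units: 12.5 mm is 0.2, 12.4 mm is 0.1984.

Call:
{"api": "shift_gripper", "payload": {"offsets": [{"tx":0.1792,"tz":-0.0912,"jaw":25},{"tx":0.1872,"tz":-0.072,"jaw":25},{"tx":0.1936,"tz":-0.0512,"jaw":25},{"tx":0.1984,"tz":-0.032,"jaw":25},{"tx":0.2,"tz":-0.0112,"jaw":25}]}}

```text
t: 8.2
tcp_pos: [520.7, 124.8, 171.5]
ee_rot: [0.998, -0.055, -0.003, -0.001]
ft_force: [-1.5, 1.3, -0.3]
finger_gap: 25.9
grip_force: 0.2
```

Call:
{"api": "shift_gripper", "payload": {"offsets": [{"tx":0.2,"tz":0.0112,"jaw":25},{"tx":0.1984,"tz":0.032,"jaw":25},{"tx":0.1936,"tz":0.0512,"jaw":25},{"tx":0.1872,"tz":0.072,"jaw":25},{"tx":0.1792,"tz":0.0912,"jaw":25},{"jaw":25}]}}

```text
t: 8.95
tcp_pos: [582.4, 116.8, 155.6]
ee_rot: [0.998, -0.056, -0.001, 0.0]
ft_force: [0.7, 0.8, -0.8]
finger_gap: 24.8
grip_force: 0.0
```

```bash
python3 - <<'E'
from h import *
go([*loc(-10,125),154],YAW); print(r.state()['finger_gap'])
E
```

```text
tool delta [-1.5 -0.1  1.6] turn -0.001 head -0.112 F [ 0.7  0.8 -0.8] t 8.95 j6 1.69
24.83235081978195
```

The fingers slipped off the knob: the gap is 24.8 and the grip force is 0. I'll look for the lever.

To row units: -40 mm is -0.64.

Call:
{"api": "shift_gripper", "payload": {"offsets": [{"tz":-0.64,"jaw":60},{"tz":-0.64,"jaw":60}]}}

```text
t: 9.2
tcp_pos: [581.6, 117.1, 236.9]
ee_rot: [0.998, -0.056, -0.001, 0.0]
ft_force: [0.6, -0.5, -0.1]
finger_gap: 41.5
grip_force: 0.0
```

```bash
python3 - <<'E'
from h import *
for n in('top','scene'):
    p,d=snap(n,n+'5');W=world(n,d);hsv=cv2.cvtColor(p,cv2.COLOR_RGB2HSV)
    red=((hsv[...,0]<8)|(hsv[...,0]>172))&(hsv[...,1]>150)&(hsv[...,2]>90)&(W[...,2]>120)&(abs(W[...,1]-120)<40)&(abs(W[...,0]-520)<110)
    v,u=np.nonzero(red);print(n,len(u),u.mean() if len(u) else 0,v.mean() if len(u) else 0,np.median(W[red],0),W[red].max(0) if len(u) else 0)
cv2.imwrite('pics/c5.png',cv2.resize(p[120:320,150:420,::-1],None,fx=2.8,fy=2.8))
E
```

```text
top 0 0 0 [nan nan nan] 0
scene 150 243.20666666666668 191.34666666666666 [498.48156891 126.5150652  182.33413691] [512.55252074 139.9431082  190.99901988]
  return _methods._mean(a, axis=axis, dtype=dtype,
  ret = um.true_divide(
```

View pics/c5.png

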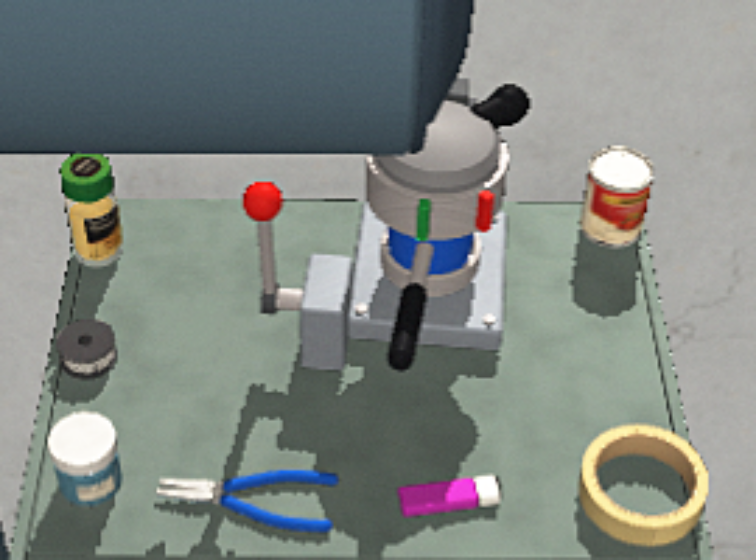

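The lever was left at about mid-travel, with the knob at (262,201) in the crop. The handle is still at the green tab. I'll push the knob with closed fingers from the -x side instead.

To row units: -30 mm is -0.48, -25 mm is -0.4.

Call:
{"api": "shift_gripper", "payload": {"offsets": [{"tx":-0.48,"jaw":0},{"tx":-0.48,"jaw":0},{"tx":-0.48,"jaw":0},{"tx":-0.4,"jaw":0},{"tz":0.4,"jaw":0},{"tz":0.4,"jaw":0},{"tz":0.08,"jaw":0},{"jaw":0}]}}

```text
t: 10.3
tcp_pos: [467.7, 129.7, 181.3]
ee_rot: [0.998, -0.056, -0.0, 0.0]
ft_force: [0.4, 0.0, 1.1]
finger_gap: 0.4
grip_force: 0.0
```

```bash
python3 - <<'E'
from h import *
go([*loc(-103,125),183],YAW)
p,d=snap('scene','scene6');p,d=snap('top','top6')
E
```

```text
tool delta [20.9  0.1 -1.7] turn -0.0 head -0.111 F [0.4 0.  1.1] t 10.3 j6 1.72
```

To row units: 11 mm is 0.176, 10 mm is 0.16.

Call:
{"api": "shift_gripper", "payload": {"offsets": [{"tx":0.16,"jaw":0},{"tx":0.176,"tz":-0.016,"jaw":0},{"tx":0.16,"jaw":0},{"tx":0.16,"tz":0.008,"jaw":0},{"tx":0.16,"tz":0.016,"jaw":0},{"tx":0.16,"tz":0.032,"jaw":0},{"tx":0.16,"tz":0.048,"jaw":0}]}}

```text
t: 11.28
tcp_pos: [538.7, 122.1, 176.5]
ee_rot: [0.998, -0.056, -0.001, -0.0]
ft_force: [-4.7, 1.1, 4.2]
finger_gap: 0.3
grip_force: 2.6
```

Call:
{"api": "shift_gripper", "payload": {"offsets": [{"tx":0.16,"tz":0.064,"jaw":0},{"tx":0.08,"tz":0.04,"jaw":0},{"tx":0.064,"tz":0.032,"jaw":0}]}}

```text
t: 11.65
tcp_pos: [557.5, 119.8, 167.5]
ee_rot: [0.998, -0.056, -0.0, -0.0]
ft_force: [-4.8, 1.5, 3.5]
finger_gap: 0.7
grip_force: 2.4
```

```bash
python3 - <<'E'
from h import *
go([*loc(-33,125),167],YAW)
p,d=snap('scene','scene7');W=world('scene',d);hsv=cv2.cvtColor(p,cv2.COLOR_RGB2HSV)
red=((hsv[...,0]<8)|(hsv[...,0]>172))&(hsv[...,1]>150)&(hsv[...,2]>90)&(W[...,2]>120)&(abs(W[...,1]-120)<40)
print(red.sum(),np.median(W[red],0) if red.any() else 0)
E
```

```text
tool delta [0.6 0.2 0.5] turn -0.0 head -0.111 F [-4.8  1.5  3.5] t 11.65 j6 1.69
6 [562.39098354 106.42582017 177.21687515]
```

To row units: 2 mm is 0.032, 1 mm is 0.016.

Call:
{"api": "shift_gripper", "payload": {"offsets": [{"tx":0.032,"tz":0.016,"jaw":0},{"tx":0.032,"tz":0.016,"jaw":0},{"jaw":0}]}}

```text
t: 12.08
tcp_pos: [558.9, 119.9, 165.9]
ee_rot: [0.998, -0.055, -0.004, -0.0]
ft_force: [-15.5, 2.3, 11.9]
finger_gap: 0.4
grip_force: 7.3
```

Call:
{"api": "shift_gripper", "payload": {"offsets": [{"tx":0.032,"tz":0.016,"jaw":0},{"tx":0.032,"tz":0.016,"jaw":0},{"jaw":0}]}}

```text
t: 12.45
tcp_pos: [559.6, 120.2, 164.8]
ee_rot: [0.998, -0.055, -0.008, -0.0]
ft_force: [-29.8, 2.7, 24.5]
finger_gap: 0.5
grip_force: 15.3
```

The lever is at its stop: the force climbs to 38 N while the position holds. I back off and check.

To row units: -40 mm is -0.64, -30 mm is -0.48.

Call:
{"api": "shift_gripper", "payload": {"offsets": [{"tx":-0.096,"tz":-0.048,"jaw":0},{"tx":-0.48,"jaw":0},{"tx":-0.48,"tz":-0.32,"jaw":20},{"tz":-0.64,"jaw":45},{"tz":-0.32,"jaw":45}]}}

```text
t: 13.08
tcp_pos: [501.0, 126.0, 249.0]
ee_rot: [0.998, -0.056, 0.003, 0.0]
ft_force: [-0.1, -0.0, -0.3]
finger_gap: 26.8
grip_force: 0.0
```

```bash
python3 - <<'E'
from h import *
p,h=hdl(5.5);print(p);go([*p,240],h)
p,d=snap('scene','scene8');cv2.imwrite('pics/c8.png',cv2.resize(p[120:320,150:420,::-1],None,fx=2.8,fy=2.8))
W=world('scene',d);hsv=cv2.cvtColor(p,cv2.COLOR_RGB2HSV)
red=((hsv[...,0]<8)|(hsv[...,0]>172))&(hsv[...,1]>150)&(hsv[...,2]>90)&(W[...,2]>120)&(abs(W[...,1]-120)<40)
print('knob surf',red.sum(),np.median(W[red],0) if red.any() else 0, loc(-10,125))
m=(p.max(2)<75)&(W[...,0]<510)&(W[...,0]>410)&(abs(W[...,1]-10)<60)&(W[...,2]>60)&(W[...,2]<135);P=W[m]
print('handle',m.sum(),P.mean(0),P.max(0));c=P.mean(0);print(np.degrees(np.arctan2(c[1]-AX[1],AX[0]-c[0])+YAW))
E
```

```text
[449.77506988  18.41735682]
tool delta [-39.1 112.6   8.7] turn 0.096 head -0.111 F [-0.1 -0.  -0.3] t 13.075 j6 1.71
knob surf 0 0 [580.90806701 117.03844986]<stdin>:8: RuntimeWarning: Mean of empty slice.
  ret = um.true_divide(
Traceback (most recent call last):
ValueError: zero-size array to reduction operation maximum which has no identity
```

View pics/c8.png

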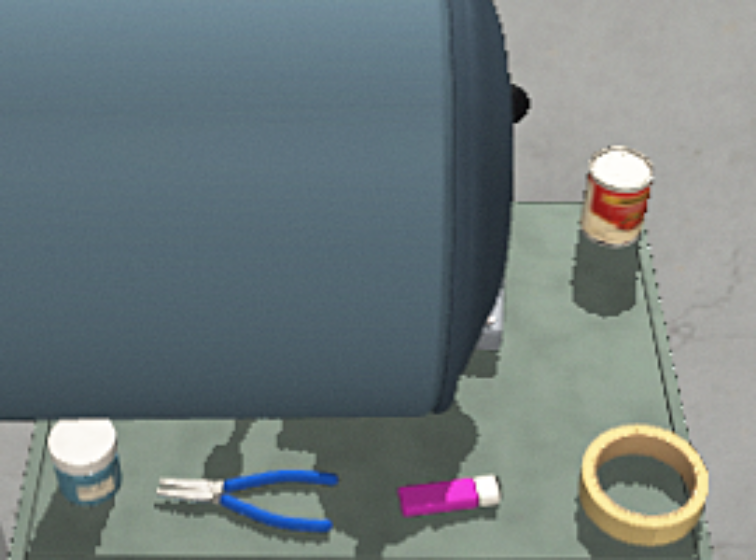

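The arm hides the stand in this view, so I measure from the top camera instead.

```bash
cat >> h.py <<'E'
def handle(f):
    p,d=snap('top',f);W=world('top',d)
    q=W[...,:2]-AX;rr=np.hypot(q[...,0],q[...,1]);a=np.degrees(np.arctan2(q[...,1],-q[...,0])+YAW)
    m=(p.max(2)<75)&(rr>82)&(rr<164)&(W[...,2]>70)&(W[...,2]<135)&(a<30)&(a>-90)
    print('handle px',m.sum(),'z',np.median(W[m][:,2]),'deg',np.median(a[m]))
    hsv=cv2.cvtColor(p,cv2.COLOR_RGB2HSV)
    k=((hsv[...,0]<8)|(hsv[...,0]>172))&(hsv[...,1]>150)&(hsv[...,2]>90)&(W[...,2]>120)&(abs(W[...,1]-120)<40)&(abs(W[...,0]-520)<100)
    print('knob',k.sum(),np.median(W[k],0) if k.any() else '')
E
python3 - <<'E'
from h import *
handle('top8')
E
```

```text
handle px 248 z 117.71943192554167 deg 4.973982894488089
knob 0
```

The handle has risen 30 mm (117.7 against 87.5 before), so the lift is fully up. Now to the handle.

To row units: 37.5 mm is 0.6, -13 mm is -0.208, 0.1 rad / 6.2832 = 0.0159.

Call:
{"api": "shift_gripper", "payload": {"offsets": [{"tx":-0.208,"ty":0.6,"jaw":45},{"tx":-0.208,"ty":0.6,"jaw":45},{"tx":-0.208,"ty":0.6,"jaw":45},{"turn":0.0159,"jaw":45},{"jaw":45}]}}

```text
t: 13.8
tcp_pos: [448.3, 18.2, 245.3]
ee_rot: [0.994, -0.105, -0.0, 0.0]
ft_force: [0.7, 0.6, -0.9]
finger_gap: 45.1
grip_force: 0.0
```

```bash
python3 - <<'E'
from h import *
p,h=hdl(5);go([*p,110],h)
E
```

```text
tool delta [  1.5   0.6 135.3] turn -0.013 head -0.211 F [ 0.7  0.6 -0.9] t 13.8 j6 1.57
```

To row units: 40 mm is 0.64, 1.5 mm is 0.024.

Call:
{"api": "shift_gripper", "payload": {"offsets": [{"tx":0.024,"ty":0.0096,"tz":0.64,"jaw":45},{"tz":0.64,"jaw":45},{"tz":0.56,"jaw":45},{"tz":0.32,"jaw":45},{"jaw":23},{"jaw":23},{"jaw":23}], "clamp_n": 10}}

```text
t: 14.68
tcp_pos: [450.7, 17.7, 112.6]
ee_rot: [0.994, -0.105, 0.001, 0.0]
ft_force: [-0.0, 0.8, 0.1]
finger_gap: 23.3
grip_force: 0.0
```

Call:
{"api": "shift_gripper", "payload": {"offsets": [{"tx":0.0064,"ty":0.1664,"turn":-0.0127,"jaw":23},{"tx":0.0064,"ty":0.1664,"turn":-0.0127,"jaw":23},{"tx":0.0064,"ty":0.1664,"turn":-0.0127,"jaw":23},{"tx":0.0064,"ty":0.1664,"turn":-0.0127,"jaw":23},{"tx":0.0064,"ty":0.1664,"turn":-0.0127,"jaw":23}]}}

```text
t: 15.3
tcp_pos: [449.9, -34.4, 112.5]
ee_rot: [0.995, 0.096, 0.001, 0.0]
ft_force: [0.1, 0.4, 0.6]
finger_gap: 23.1
grip_force: 0.1
```

Call:
{"api": "shift_gripper", "payload": {"offsets": [{"tx":0.0064,"ty":0.1664,"turn":-0.0127,"jaw":23},{"tx":0.0064,"ty":0.1664,"turn":-0.0127,"jaw":23},{"tx":0.0064,"ty":0.1664,"turn":-0.0127,"jaw":23},{"tx":0.0064,"ty":0.1664,"turn":-0.0127,"jaw":23},{"tx":0.0064,"ty":0.1664,"turn":-0.0127,"jaw":23}]}}

```text
t: 15.92
tcp_pos: [469.4, -82.3, 112.5]
ee_rot: [0.957, 0.292, 0.001, 0.001]
ft_force: [-0.1, 0.7, -0.1]
finger_gap: 23.2
grip_force: 0.1
```

```bash
python3 - <<'E'
from h import *
p,h=hdl(-42);print(p);go([*p,110],h)
E
```

```text
[471.34998136 -84.05007301]
tool delta [0.6 2.5 2.5] turn -0.03 head 0.592 F [-0.1  0.7 -0.1] t 15.925 j6 0.57
```

Next to the stop, in small steps.

To row units: 4 mm is 0.064, 3 mm is 0.048, -0.03 rad / 6.2832 = -0.0048.

Call:
{"api": "shift_gripper", "payload": {"offsets": [{"ty":0.064,"turn":-0.0048,"jaw":23},{"ty":0.048,"turn":-0.0032,"jaw":23},{"jaw":23}]}}

```text
t: 16.3
tcp_pos: [472.7, -87.5, 111.6]
ee_rot: [0.949, 0.314, 0.0, 0.0]
ft_force: [-0.2, 0.2, 0.1]
finger_gap: 23.1
grip_force: 0.0
```

Call:
{"api": "shift_gripper", "payload": {"offsets": [{"ty":0.048,"turn":-0.0032,"jaw":23},{"jaw":23}]}}

```text
t: 16.55
tcp_pos: [474.5, -90.0, 111.5]
ee_rot: [0.946, 0.324, 0.0, 0.0]
ft_force: [0.9, -0.6, -0.5]
finger_gap: 22.7
grip_force: 0.0
```

Call:
{"api": "shift_gripper", "payload": {"offsets": [{"ty":0.032,"turn":-0.0024,"jaw":23},{"jaw":23}]}}

```text
t: 16.8
tcp_pos: [475.7, -91.6, 111.4]
ee_rot: [0.944, 0.331, -0.0, 0.0]
ft_force: [-0.3, -0.4, -0.4]
finger_gap: 23.2
grip_force: 0.0
```

```bash
python3 - <<'E'
from h import *
p,h=hdl(-42);go([*p,110],h)
E
```

```text
tool delta [ 1.3 -8.6  1.4] turn 0.052 head 0.674 F [-0.3 -0.4 -0.4] t 16.8 j6 0.47
```

To row units: 2 mm is 0.032, -0.015 rad / 6.2832 = -0.0024.

Call:
{"api": "shift_gripper", "payload": {"offsets": [{"ty":0.032,"turn":-0.0024,"jaw":23},{"jaw":23}]}}

```text
t: 17.05
tcp_pos: [477.0, -93.2, 111.5]
ee_rot: [0.941, 0.338, 0.0, -0.0]
ft_force: [-0.1, 0.1, -0.7]
finger_gap: 22.9
grip_force: 0.1
```

Call:
{"api": "shift_gripper", "payload": {"offsets": [{"ty":0.032,"turn":-0.0024,"jaw":23},{"jaw":23}]}}

```text
t: 17.3
tcp_pos: [478.1, -94.3, 111.3]
ee_rot: [0.939, 0.345, -0.0, -0.001]
ft_force: [0.3, 2.3, -0.4]
finger_gap: 22.8
grip_force: 1.0
```

```bash
python3 - <<'E'
from h import *
p,h=hdl(-42);go([*p,110],h)
E
```

```text
tool delta [  1.5 -12.2   1.3] turn 0.082 head 0.704 F [ 0.3  2.3 -0.4] t 17.3 j6 0.44
```

To row units: 2 mm is 0.032.

Call:
{"api": "shift_gripper", "payload": {"offsets": [{"ty":0.032,"jaw":23},{"jaw":23}]}}

```text
t: 17.55
tcp_pos: [478.8, -95.2, 111.1]
ee_rot: [0.939, 0.345, -0.001, -0.002]
ft_force: [-1.4, 4.9, 1.6]
finger_gap: 22.8
grip_force: 2.7
```

Call:
{"api": "shift_gripper", "payload": {"offsets": [{"ty":0.032,"jaw":23},{"jaw":23}]}}

```text
t: 17.8
tcp_pos: [479.3, -95.7, 110.8]
ee_rot: [0.939, 0.345, -0.001, -0.003]
ft_force: [-4.8, 8.7, 3.9]
finger_gap: 23.6
grip_force: 4.7
```

```bash
python3 - <<'E'
from h import *
p,h=hdl(-42);go([*p,110],h)
E
```

```text
tool delta [  1.5 -14.    0.9] turn 0.082 head 0.704 F [-4.8  8.7  3.9] t 17.8 j6 0.43
```

At the stop: the force rises while the position stays put. I back off about 0.045 rad so the lugs sit over the middle of the notches, then centre the handle with a light grip.

To row units: -4 mm is -0.064, 0.02 rad / 6.2832 = 0.0032.

Call:
{"api": "shift_gripper", "payload": {"offsets": [{"ty":-0.064,"turn":0.0016,"jaw":23},{"ty":-0.064,"turn":0.0032,"jaw":23},{"ty":-0.064,"turn":0.0032,"jaw":23},{"jaw":23}]}}

```text
t: 18.3
tcp_pos: [473.1, -88.5, 111.6]
ee_rot: [0.947, 0.321, 0.0, 0.0]
ft_force: [-0.3, -0.6, 0.2]
finger_gap: 22.7
grip_force: 0.0
```

```bash
python3 - <<'E'
from h import *
p,h=hdl(-42);go([*p,110],h)
E
```

```text
tool delta [ 1.3 -4.6  1.6] turn 0.032 head 0.654 F [-0.3 -0.6  0.2] t 18.3 j6 0.5
```

To row units: -50 mm is -0.8, -30 mm is -0.48.

Call:
{"api": "shift_gripper", "payload": {"offsets": [{"jaw":15},{"jaw":15},{"jaw":15},{"jaw":40},{"jaw":40},{"tz":-0.48,"jaw":40},{"tz":-0.8,"jaw":40},{"tz":-0.8,"jaw":20},{"tz":-0.08,"jaw":0}], "clamp_n": 5}}

```text
t: 19.42
tcp_pos: [475.2, -89.2, 250.9]
ee_rot: [0.947, 0.321, 0.003, 0.003]
ft_force: [0.5, 0.1, -0.4]
finger_gap: 23.5
grip_force: 0.0
```

```bash
python3 - <<'E'
from h import *
go([*loc(35,125),240],YAW)
handle('top9')
E
```

```text
tool delta [241.8 -68.3  11.4] turn 0.765 head 0.654 F [ 0.5  0.1 -0.4] t 19.425 j6 0.5
handle px 2 z 114.25811648489761 deg -40.39825759187403
knob 99 [579.74839527 116.78791767 169.19055305]
```

To row units: 47.6 mm is 0.7616, -13.7 mm is -0.2192, 0.153 rad / 6.2832 = 0.0244.

Call:
{"api": "shift_gripper", "payload": {"offsets": [{"tx":0.7616,"ty":-0.2192,"jaw":0},{"tx":0.7616,"ty":-0.2192,"jaw":0},{"tx":0.7616,"ty":-0.2192,"jaw":0},{"tx":0.7616,"ty":-0.2192,"jaw":0},{"tx":0.7616,"ty":-0.2192,"jaw":0},{"turn":0.0244,"jaw":0},{"turn":0.0244,"jaw":0},{"turn":0.0244,"jaw":0},{"turn":0.0244,"jaw":0},{"turn":0.0244,"jaw":0}]}}

```text
t: 20.72
tcp_pos: [619.2, 110.7, 243.6]
ee_rot: [0.998, -0.058, -0.002, 0.0]
ft_force: [1.1, 0.1, -0.4]
finger_gap: 0.6
grip_force: 0.0
```

```bash
python3 - <<'E'
from h import *
go([*loc(30,125),167],YAW);handle('top10')
E
```

```text
tool delta [ 1.5 -2.1 76.6] turn -0.005 head -0.116 F [ 1.1  0.1 -0.4] t 20.725 j6 1.68
handle px 222 z 118.11932028633963 deg -43.50978250666576
knob 0
```

The manual's scale: shifts go in shares of 62.5 mm and turns go in shares of 2 pi rad. Converting my numbers, 30 mm is 0.48, 17 mm is 0.272.

Call:
{"api": "shift_gripper", "payload": {"offsets": [{"tx":0.024,"ty":-0.032,"tz":0.48,"jaw":0},{"tz":0.48,"jaw":0},{"tz":0.272,"jaw":0},{"tx":-0.144,"jaw":0},{"tx":-0.144,"jaw":0},{"tx":-0.16,"tz":-0.08,"jaw":0},{"tx":-0.16,"tz":-0.064,"jaw":0},{"tx":-0.16,"tz":-0.048,"jaw":0},{"tx":-0.16,"tz":-0.0368,"jaw":0}]}}

```text
t: 21.9
tcp_pos: [564.3, 119.1, 184.8]
ee_rot: [0.998, -0.056, 0.001, -0.0]
ft_force: [4.0, 0.1, 2.8]
finger_gap: 0.3
grip_force: 2.1
```

Call:
{"api": "shift_gripper", "payload": {"offsets": [{"tx":-0.16,"tz":-0.0192,"jaw":0},{"tx":-0.16,"tz":-0.008,"jaw":0},{"tx":-0.16,"tz":0.008,"jaw":0},{"tx":-0.16,"tz":0.0192,"jaw":0},{"tx":-0.16,"tz":0.0368,"jaw":0},{"tx":-0.16,"tz":0.048,"jaw":0}]}}

```text
t: 22.65
tcp_pos: [503.9, 125.7, 178.0]
ee_rot: [0.998, -0.056, -0.0, 0.0]
ft_force: [2.4, -0.7, 1.7]
finger_gap: 0.3
grip_force: 1.3
```

```bash
python3 - <<'E'
from h import *
go([*loc(-107,125),167],YAW)
E
```

```text
tool delta [-19.5   0.1  11. ] turn -0.0 head -0.111 F [ 2.4 -0.7  1.7] t 22.65 j6 1.71
```

To row units: -10 mm is -0.16, -6 mm is -0.096.

Call:
{"api": "shift_gripper", "payload": {"offsets": [{"tx":-0.16,"tz":0.064,"jaw":0},{"tx":-0.096,"tz":0.048,"jaw":0},{"tx":-0.048,"tz":0.032,"jaw":0},{"jaw":0}]}}

```text
t: 23.15
tcp_pos: [486.5, 127.7, 169.8]
ee_rot: [0.998, -0.056, 0.001, -0.0]
ft_force: [3.9, -0.5, 2.6]
finger_gap: 1.0
grip_force: 2.1
```

Call:
{"api": "shift_gripper", "payload": {"offsets": [{"tx":-0.032,"tz":0.016,"jaw":0},{"tx":-0.032,"tz":0.016,"jaw":0},{"jaw":0}]}}

```text
t: 23.52
tcp_pos: [486.0, 127.7, 169.9]
ee_rot: [0.998, -0.056, 0.005, -0.0]
ft_force: [13.0, -1.8, 2.9]
finger_gap: 0.6
grip_force: 6.0
```

Call:
{"api": "shift_gripper", "payload": {"offsets": [{"tx":-0.032,"tz":0.016,"jaw":0},{"tx":-0.032,"tz":0.016,"jaw":0},{"jaw":0}]}}

```text
t: 23.9
tcp_pos: [485.6, 127.8, 169.9]
ee_rot: [0.998, -0.056, 0.01, -0.0]
ft_force: [20.6, -2.4, 3.4]
finger_gap: 0.7
grip_force: 10.0
```

Lever at its lower stop. I retract clear and check.

To row units: 55 mm is 0.88, 50 mm is 0.8.

Call:
{"api": "shift_gripper", "payload": {"offsets": [{"tx":0.128,"tz":-0.032,"jaw":0},{"tx":0.4,"tz":-0.16,"jaw":0},{"tz":-0.64,"jaw":0},{"tz":-0.64,"jaw":0},{"ty":0.8,"jaw":0},{"ty":0.88,"jaw":0},{"ty":0.88,"jaw":0},{"ty":0.88,"jaw":0},{"ty":0.88,"jaw":0}]}}

```text
t: 25.02
tcp_pos: [479.0, -144.2, 255.9]
ee_rot: [0.998, -0.056, -0.002, -0.001]
ft_force: [0.7, -0.7, 0.1]
finger_gap: 0.3
grip_force: 0.0
```

Call:
{"api": "shift_gripper", "payload": {"offsets": [{"tx":-0.32,"ty":0.8,"jaw":0},{"tx":-0.32,"ty":0.8,"jaw":0},{"tx":-0.32,"ty":0.8,"jaw":0},{"jaw":0}]}}

```text
t: 25.52
tcp_pos: [402.2, -287.0, 255.9]
ee_rot: [0.998, -0.058, -0.002, -0.002]
ft_force: [0.4, 0.3, -0.2]
finger_gap: 0.1
grip_force: 0.0
```

```bash
python3 - <<'E'
from h import *
handle('top11'); p,d=snap('scene','scene11');cv2.imwrite('pics/c11.png',cv2.resize(p[120:320,150:420,::-1],None,fx=2.8,fy=2.8))
print('initial knob 460.8 129.1 170.2')
E
```

```text
handle px 218 z 110.03544733681841 deg -43.59827662934386
knob 104 [460.50400501 129.04323742 169.87688294]
initial knob 460.8 129.1 170.2
```

View pics/c11.png

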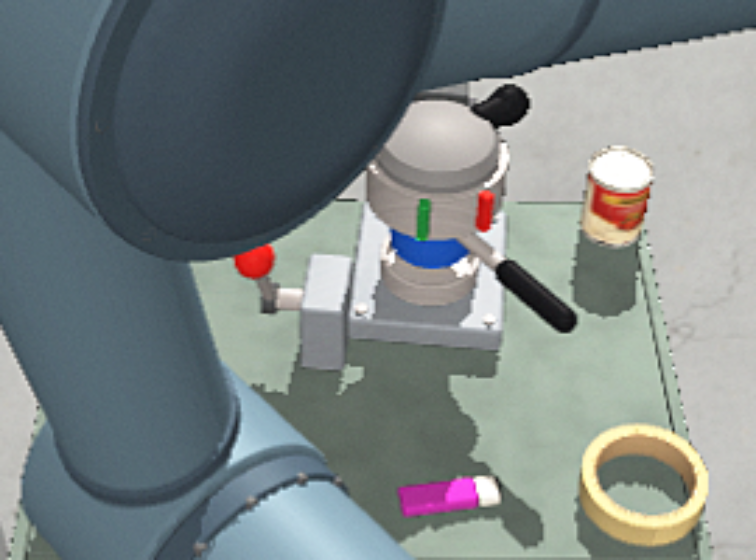

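The picture shows the pot hanging with its handle at the red tab, and the knob at (254,260) back at its start position. The handle top is at 110 mm, 8 mm below the raised height, which is what a locked pot should read. I'm handing in.

```bash
python3 -c "
from bench import r, vision, close_job
print(close_job())"
```

```text
the job is handed in; nothing more can be done
None
```

The pot is hanging locked in the collar with its handle at the red mark and the lever fully back down, handed in at about 26 s. On the first lever pull the gripper slipped off the knob partway, so I pushed it the rest of the way with closed fingers.

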